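# Make up two microscopy kits from the rock-lab stock

## Task

Make up the two kits for the microscopy class. For the wooden case, slide its clear cover all the way back, stand the black eyepiece in the rubber-lined compartment and lay the rectangular rock billet flat in the bare-wood compartment, then slide the cover fully shut; for the open metal tray, stand the rock core upright in the larger compartment and the brass objective upright in the smaller one. Leave the green mineral specimen and the glass dish where they are.

Things in the scene. Friction and masses are not known exactly. Their poses are not given: they have to be found in the camera images.
- eyepiece: Microscope eyepiece, black, a squat round piece 32 mm in diameter (tapering to 26 mm above 26 mm height) and 36 mm tall, standing on its flat end on the bench. Origin: centre of its underside; z up. 60 g.
- billet: Sawn rock billet, a pale stone block 42 mm (its x) by 26 mm (its y) by 20 mm tall (z), lying flat on the bench at any yaw. Origin: centre of its underside. 60 g.
- core: Rock drill core, a plain grey stone cylinder 30 mm in diameter and 55 mm tall, standing on end. Origin: centre of its underside; z up. 100 g.
- objective: Microscope objective, brass, round: 28 mm in diameter up to 30 mm height, then tapering to an 18 mm nose, 50 mm tall in all, standing on its wide end. Origin: centre of its underside; z up. 90 g.
- case: Wooden case, fixed, 102 (its x) by 139 mm (its y), walls 48 mm tall, 56 with the cover's groove lips along the two long sides. Origin: centre of underside; z up. Two equal compartments, 90 (x) by 62 mm (y) inside, centred at x 0: y -33.5 mm (black rubber floor at z 8 mm) and y +33.5 mm (bare wood floor at z 6 mm); divider 42 mm tall. The clear cover slides towards the case's +y.
- cover (a joint): Travel in m of the case's clear cover, a 5 mm plate 139 mm long whose underside is 48 mm above the bench: 0 fully shut, 0.135 fully back (both compartments clear). It slides straight along the case's +y, may start a little open, takes about 1.5 N plus some damping, and stays where it is left.
- cover_pull (a point): Middle of the black pull bar standing on the cover: 60 mm long along the case's x, 12 mm thick along the case's y (the sliding direction), 24 mm tall; its middle is 65 mm above the bench, its foot 53 mm, its top 77 mm. Axes parallel to the case's. With the cover shut it is at y -45 mm of the case, fully back at y +90 mm.
- tray: Open dark steel tray fixed to the bench, outside 78 mm (its x) by 132 mm (its y), walls 4 mm thick and 15 mm tall, floor at z 4 mm. Origin: centre of its underside; z up. Larger compartment 70 mm (x) by 70 mm (y) centred at x 0, y -27 mm; smaller compartment 70 mm (x) by 50 mm (y) centred at x 0, y +37 mm.
- specimen: Green crystal cluster on a dark wooden base 60 by 80 mm, 62 mm tall, loose on the bench beyond the kits; a bystander to leave alone. Origin: centre of its underside.
- dish: Shallow glass dish, 90 mm in diameter and 16 mm tall, loose on the bench at the robot's right; a bystander to leave alone. Origin: centre of its underside.

How it is judged:
By the outcome, as a careful person would: the job done as asked, in the order asked, and still so for the second after the job is handed in, with the robot touching nothing.
It also fails if it takes over 144 s, if anything falls off the work surface, if the arm or the gripper's body presses on something with over 40 N, if the wrist force passes 120 N, or if a joint passes its speed limit or range.

## Robot

A 6-joint arm with a two-finger parallel gripper is mounted at the origin on the work surface. World frame = base frame: x ahead of the robot, y to its left, z up, the work surface at z = 0. Lengths are in m, angles in degrees, forces in N, time in s.
With the tool pointing down it reaches from about 0.4 to 0.825 m from the base axis. Payload 7 kg.
Tool frame: the origin (TCP) lies midway between the tips of the shut fingers; the grasp point (between the pads) lies hold_point_z behind it (hold_point_z is the distance from the TCP to the grasp point, in m); z points along the fingers, y is the line along which they close (so a half turn about z gives the same grasp; the last joint's range is limited). The gripper opens to 88 mm and grips with 3 to 60 N. Pads are 19 mm wide; open, the fingers measure 130 mm over their backs; the gripper's body (78 mm by 193 mm) begins 47 mm behind the grasp point.
Start: joints at [-49.842, 20.546, 0.682, 0, -70.136, -16.507], TCP at [0.271, -0.618, 0.227] pointing down, gripper open.
Joint ranges: [-176.03, 176.03], [-82.01, 121.73], [-58.28, 71.71], [-173.87, 95.51], [-174.79, -0.11], [-173.66, 173.66]. Speed limits (degrees/s): [136.94, 136.94, 172.46, 180, 180, 180].

## Interface

Orientations are given as [roll, pitch, yaw] about the fixed x, y, z axes, in that order (R = Rz(yaw) Ry(pitch) Rx(roll)).
In Python, from plant import * gives the robot as it stands.
- The arm moves only by the tool step_arm, never from a script. Its argument "steps" is a list that holds one entry, the list of rows, each a list of 6 numbers: the shift along the tool's x, y, z scaled (see below), then the turn, a rotation vector about the tool's x, y, z scaled (see below). In form: [[[tx, ty, tz, wx, wy, wz], ...]]. A call has 1 to 20 rows; each row is the pose to reach, as a shift and turn from the pose commanded when the call began, along the tool's axes at that moment; what a row does not reach only later rows make up. The controller multiplies each number of a shift by 100 mm and each number of a turn by 0.5 rad. A row lasts 1/10 s, in which the tool goes at most 50 mm and 8.59 degrees, less where a joint would pass 70% of its speed; a pose out of reach is approached as far as the arm can. A call with a number of a shift or a turn outside -1 to 1 is refused whole. A call with a gripper value outside its range is refused whole. "jaw" is the closure in counts, from 0 (fully open) to 255 (shut), set as the call begins (left out, the last holds). The fingers move at their own pace and stop on an object; the grip force is fixed at half the most. Time passes only in rows, so rows that repeat a pose let the fingers close. It gives the time, the measured TCP pose, the force, the opening and the grip force at its end, in the units of the state.
- get_obs(): the state, without advancing time (a new reading comes with each control period).
- snapshot(name): name is "scene" or "top"; returns (picture, depth): 480x640x3 uint8, red, green, blue; 480x640 float32, m along the optical axis (not along the pixel's ray), 0 where there is no reading.
- calibration(name): a dict with "mtx" (3x3 intrinsics, pixels), "dist" ([k1, k2, p1, p2, k3] as OpenCV has them; the pictures are not rectified), "rvec" (rotation vector, rad) and "tvec" (3), from world to camera coordinates, as OpenCV has them. Camera axes: x right, y down, z forward; pixel columns grow to the right and rows downward; lengths in m; the calibration is good to about 2 mm. A picture is of the moment at which its call begins. calibration takes no time and is no camera call.
- close_job(): hands the job in; it is judged then, once.
The state is a dict: "clock": time; "joint_pos": joint angles; "qvel": joint speeds; "tau": joint torques, N m; "tool_pos": TCP position; "orientation": TCP orientation; "force": force on the tool from outside, world axes, zero at the start; "moment": the same for the moment, N m; "opening": finger opening in m; "gripper_force": force on a finger pad.
Only numpy, scipy, OpenCV 4.12 (cv2) and the standard library are available. Lean on these libraries where they do the work, as an engineer would, in place of code of your own. Each camera call takes 0.05 s, during which the arm holds its last target. There are 200 camera calls.

## Working session

There is one attempt and no reset: what is moved stays moved. The work goes in short steps, Python scripts to look and compute and a tool call to move; the robot and the scene stay as the last step left them, time stands still between calls to the robot, and variables do not carry over. Pictures are saved under pics/ and viewed, at most 14 in all, crops included, and the job is handed in when it is done.

Besides the shell and the picture viewer there is one more tool, called after "Emit:" by a JSON object that holds its "op" and its "data". step_arm: Moves the arm, as the interface text tells. Its arguments: {"type":"object","properties":{"steps":{"type":"array","items":{"type":"array","items":{"type":"array","items":{"type":"number","minimum":-1,"maximum":1}}}},"jaw":{"type":"number"}},"required":["steps"]}

```bash
ls; mkdir -p pics; python3 - <<'E'
from plant import *
import cv2, numpy as np
print(get_obs())
for n in ("scene","top"):
    p,d=snapshot(n); cv2.imwrite(f"pics/{n}0.png",p[:,:,::-1]); np.save(f"pics/{n}0_d.npy",d); np.save(f"pics/{n}0_p.npy",p)
    c=calibration(n); print(n,c)
E
```

```text
pics
{'clock': 0.0, 'joint_pos': array([-4.98426809e+01,  2.05900991e+01,  6.32695437e-01, -2.04552406e-02,
       -7.01355922e+01, -1.65062203e+01]), 'qvel': array([-0.02244175,  0.02900735,  0.04818029, -0.03137517, -0.04492033,
       -0.02877844]), 'tau': array([ 5.36458665e-04, -5.82726073e+01,  2.93063325e+01,  6.99733302e+00,
        6.89477936e-03, -1.80313100e-04]), 'tool_pos': array([ 0.27055362, -0.61786005,  0.22562852]), 'orientation': array([ 1.79905373e+02, -7.98775813e-03, -1.56355861e+02]), 'force': array([ 0.22006067, -0.24101126,  0.52601684]), 'moment': array([ 0.00801295,  0.04805577, -0.03492257]), 'gripper_force': 0.0, 'opening': 0.0873787374875087}
scene {'mtx': array([[518.39763391,   0.        , 318.08274787],
       [  0.        , 518.39763391, 234.98256983],
       [  0.        ,   0.        ,   1.        ]]), 'dist': array([-0.06140344,  0.        ,  0.        ,  0.        ,  0.        ]), 'rvec': array([ 1.84992498,  1.21896059, -0.69716322]), 'tvec': array([-0.12919969, -0.24044978,  1.60395004])}
top {'mtx': array([[584.75908468,   0.        , 311.28267266],
       [  0.        , 584.75908468, 246.16693955],
       [  0.        ,   0.        ,   1.        ]]), 'dist': array([-0.05380857,  0.        ,  0.        ,  0.        ,  0.        ]), 'rvec': array([ 2.16052359, -2.12459847,  0.15983904]), 'tvec': array([-0.10657316,  0.61007074,  1.14037639])}
```

View pics/top0.png

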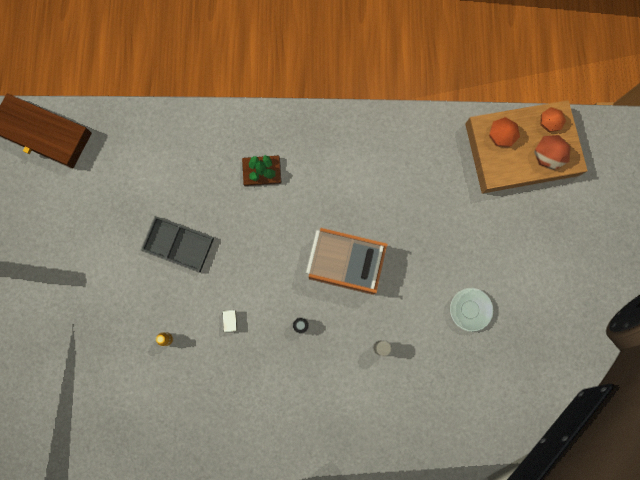

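View pics/scene0.png

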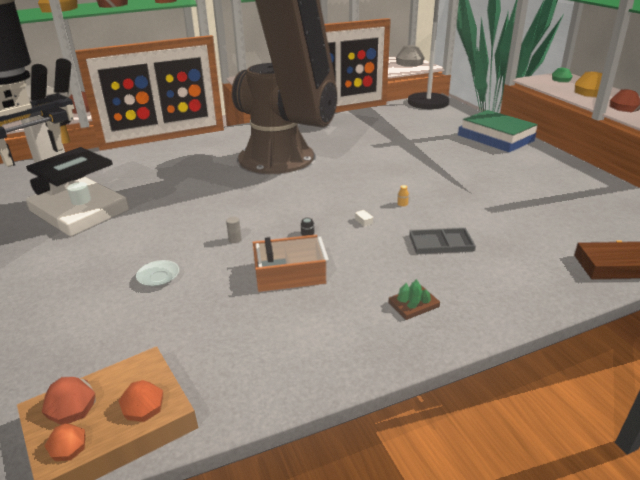

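The top view shows the case at about (347,262) with its pull at (367,264). The tray is at (179,244), the objective (164,340), billet (230,321), eyepiece (300,326), core (383,348), dish (471,310) and specimen (262,170). Next I'll measure heights and fit shapes.

```bash
cat > h.py <<'E'
import numpy as np, cv2
from plant import *
def world(n,d,C=None):
    c=calibration(n); R=cv2.Rodrigues(c["rvec"])[0]; v,u=np.mgrid[0:480,0:640]
    uv=cv2.undistortPoints(np.stack([u,v],-1).reshape(-1,1,2).astype(float),c["mtx"],c["dist"]).reshape(480,640,2)
    P=np.dstack([uv*d[...,None],d]); return (P-c["tvec"])@R
def onplane(n,px,z):
    c=calibration(n); R=cv2.Rodrigues(c["rvec"])[0]
    q=cv2.undistortPoints(np.array(px,float).reshape(-1,1,2),c["mtx"],c["dist"]).reshape(-1,2)
    r=np.c_[q,np.ones(len(q))]@R; o=-c["tvec"]@R
    return o+r*((z-o[2])/r[:,2])[:,None]
def project(n,X):
    c=calibration(n); return cv2.projectPoints(np.array(X,float).reshape(-1,1,3),c["rvec"],c["tvec"],c["mtx"],c["dist"])[0].reshape(-1,2)
E
python3 - <<'E'
from h import *
d=np.load("pics/top0_d.npy"); p=np.load("pics/top0_p.npy"); W=world("top",d)
print("bench z",np.median(W[300:420:,200:280,2]))
boxes=dict(eyepiece=(285,312,315,340),billet=(218,305,242,338),core=(370,335,400,365),objective=(150,328,178,352),case=(300,222,395,300),tray=(135,210,220,278),pull=(355,243,380,285),spec=(238,150,286,190),dish=(445,285,498,335))
for k,(a,b,c,e) in boxes.items():
    w=W[b:e,a:c].reshape(-1,3); w=w[w[:,2]>0.006]
    zt=np.percentile(w[:,2],97); t=w
    r=cv2.minAreaRect((w[:,:2]*1000).astype(np.float32))
    tt=w[w[:,2]>zt-.006]; r2=cv2.minAreaRect((tt[:,:2]*1000).astype(np.float32))
    print(k,len(w),"ztop %.3f"%zt,"mid",w[:,:2].mean(0).round(4),"all",np.round(r[0],1),np.round(r[1],1),round(r[2],1),"top",tt[:,:2].mean(0).round(4),np.round(r2[0],1),np.round(r2[1],1),round(r2[2],1))
big=cv2.resize(p[205:365,135:405,::-1],None,fx=2.95,fy=2.95,interpolation=cv2.INTER_CUBIC); cv2.imwrite("pics/crop1.png",big)
E
```

```text
bench z 0.0005819896154407446
eyepiece 209 ztop 0.041 mid [ 0.452  -0.0772] all [452.9 -75.8] [44.4 43.7] 9.0 top [ 0.4524 -0.0772] [450.7 -83.6] [38.5 25.1] 76.9
billet 275 ztop 0.025 mid [0.4593 0.0654] all [458.7  -3.5] [193.6  42.5] 88.0 top [0.4592 0.0651] [457.   -8.8] [182.7  39.5] 88.0
core 228 ztop 0.060 mid [ 0.412  -0.2371] all [ 413.1 -188.4] [178.5  39.1] 89.0 top [ 0.4116 -0.2365] [ 425.2 -178.6] [158.2  28.9] 77.2
objective 190 ztop 0.054 mid [0.4209 0.1885] all [422.6  62. ] [ 40.8 323.4] 1.2 top [0.4211 0.1741] [423.   54.2] [ 15.7 307.8] 1.2
case 3840 ztop 0.077 mid [ 0.5811 -0.1667] all [ 553.3 -171.6] [231.3 184.8] 2.7 top [ 0.558  -0.1947] [ 512.5 -167.5] [ 29.5 205.4] 57.2
tray 1095 ztop 0.020 mid [0.6143 0.1793] all [584.   71.2] [420.4 172.3] 71.0 top [0.6019 0.1664] [560.8  64.8] [405.2  89. ] 64.7
pull 1044 ztop 0.079 mid [ 0.5764 -0.2077] all [ 519.9 -180.8] [ 76.  223.9] 65.3 top [ 0.5711 -0.2046] [ 512.5 -167.5] [ 29.5 205.4] 57.2
spec 1074 ztop 0.054 mid [0.7729 0.0114] all [624.  -12.1] [406.8  96.6] 11.3 top [ 0.734  -0.0018] [615.6 -36.1] [383.9  18.1] 16.6
dish 1257 ztop 0.019 mid [ 0.491 -0.426] all [ 468.4 -289.8] [ 96.1 386.7] 10.8 top [ 0.4894 -0.4209] [ 485.3 -285.2] [ 86.6 375.4] 2.4
```

View pics/crop1.png

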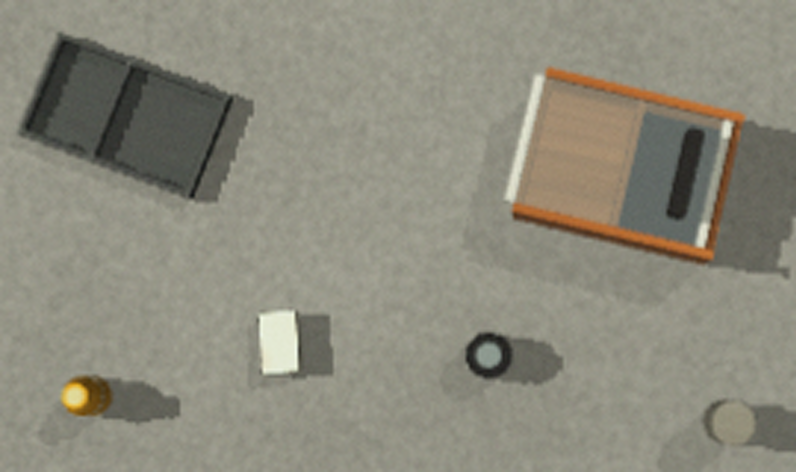

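```bash
python3 - <<'E'
from h import *
c=calibration("top"); R=cv2.Rodrigues(c["rvec"])[0]; print("cam",-c["tvec"]@R)
d=np.load("pics/top0_d.npy"); p=np.load("pics/top0_p.npy").astype(int); W=world("top",d)
boxes=dict(eyepiece=(285,312,315,340,.008,.05),billet=(218,305,242,338,.012,.04),core=(370,335,400,365,.045,.07),coreall=(370,335,400,365,.006,.07),objective=(150,328,178,352,.01,.06),objtop=(150,328,178,352,.046,.06),lips=(300,222,395,300,.04,.062),tray=(135,210,220,278,.012,.03),pull=(355,243,380,285,.066,.09),spec=(238,150,286,190,.008,.08),dish=(445,285,498,335,.008,.03))
for k,(a,b,c_,e,z0,z1) in boxes.items():
    w=W[b:e,a:c_].reshape(-1,3); w=w[(d[b:e,a:c_].ravel()>0)&(w[:,2]>z0)&(w[:,2]<z1)]
    r=cv2.minAreaRect((w[:,:2]*1000).astype(np.float32))
    print(k,len(w),"zmed %.3f"%np.median(w[:,2]),"mean",w[:,:2].mean(0).round(4),"rect",np.round(r[0],1),np.round(r[1],1),round(r[2],1))
# crop pixel points -> world
f=lambda pts:[( (x+.5)/2.95-.5+135,(y+.5)/2.95-.5+205) for x,y in pts]
def show(n,pts,z):
    print(n,(onplane("top",f(pts),z)[:,:2]*1000).round(1).tolist())
show("case lips",[(548,69),(743,116),(711,262),(515,213)],.056)
show("coverend L",[(540,76),(510,201)],.053)
show("cover end R",[(727,122),(702,245)],.053)
show("pull top",[(693,130),(677,218)],.077)
show("tray corners",[(60,35),(234,95),(193,198),(21,131)],.015)
show("billet top",[(258,312),(297,309),(299,373),(262,376)],.020)
show("eyepiece top",[(489,354)],.03)
show("core top",[(732,422)],.055)
show("obj top",[(76,396)],.05)
E
```

```text
cam [ 0.43413664 -0.0994766   1.21886515]
eyepiece 205 zmed 0.035 mean [ 0.452  -0.0771] rect [452.1 -77.1] [30.2 30.5] 0.9
billet 260 zmed 0.020 mean [0.4596 0.068 ] rect [459.6  68.4] [39.5 26.4] 3.9
core 185 zmed 0.055 mean [ 0.411  -0.2414] rect [ 411.  -241.6] [28.8 29.2] 52.0
coreall 223 zmed 0.055 mean [ 0.4115 -0.2401] rect [ 414.9 -250.7] [35.1 57.1] 9.7
objective 170 zmed 0.038 mean [0.4209 0.1966] rect [420.8 200.4] [26.1 26.4] 2.0
objtop 59 zmed 0.051 mean [0.4201 0.2   ] rect [419.9 200.4] [15.7 15.4] 1.2
lips 3456 zmed 0.054 mean [ 0.5841 -0.1648] rect [ 584.2 -167.3] [146.  102.9] 77.4
tray 450 zmed 0.015 mean [0.6181 0.1866] rect [617.2 185.7] [133.6  78.4] 70.7
pull 192 zmed 0.077 mean [ 0.5747 -0.2074] rect [ 574.9 -207.7] [12.1 59.1] 77.4
spec 1043 zmed 0.017 mean [0.776  0.0125] rect [777.8  18.8] [61.  91.5] 5.1
dish 1014 zmed 0.013 mean [ 0.4914 -0.4289] rect [ 491.4 -427.1] [88.  90.2] 7.9
case lips [[647.6, -114.2], [617.2, -247.8], [517.2, -226.0], [548.2, -93.3]]
coverend L [[643.1, -108.8], [556.6, -89.8]]
cover end R [[613.4, -237.2], [528.8, -220.2]]
pull top [[603.9, -211.6], [544.6, -201.1]]
tray corners [[674.1, 234.0], [632.7, 107.4], [558.9, 133.3], [604.4, 257.9]]
billet top [[479.8, 83.7], [482.4, 56.7], [438.5, 53.8], [436.0, 79.3]]
eyepiece top [[453.7, -77.1]]
core top [[410.8, -240.3]]
obj top [[420.1, 199.8]]
```

```bash
python3 - <<'E'
import plant
print([n for n in dir(plant) if not n.startswith("__")]); print(getattr(plant,"hold_point_z",None))
E
cat >> h.py <<'E'
def go(x,y,z,yaw):
    """tool-frame shift (x100mm) and turn (x0.5rad) from measured pose to target"""
    from scipy.spatial.transform import Rotation as Ro
    o=get_obs(); R=Ro.from_euler("xyz",o["orientation"],degrees=True)
    T=Ro.from_euler("xyz",[180,0,yaw],degrees=True)
    print("shift",(R.inv().apply(np.array([x,y,z])-o["tool_pos"])/.1).round(3),"turn",((R.inv()*T).as_rotvec()/.5).round(3))
def at():
    o=get_obs(); print("t %.2f"%o["clock"],o["tool_pos"].round(4),o["orientation"].round(2),"j",o["joint_pos"].round(0),"F",o["force"].round(1),"open %.4f"%o["opening"],"g %.1f"%o["gripper_force"])
E
python3 -c "
from h import *
go(.5749,-.2077,.16,167.4)"
```

```text
['PlanningError', 'calibration', 'close_job', 'get_obs', 'hold_point_z', 'snapshot']
0.0188
shift [-4.433  2.536  0.66 ] turn [ 3.000e-03 -1.000e-03  1.265e+00]
```

Emit:
{"op": "step_arm", "data": {"steps": [[[-0.4,0.23,0,0,0,0],[-0.8,0.46,0,0,0,0],[-1,0.6,0,0,0,0]]], "jaw": 130}}

```text
clock: 0.4
tool_pos: [0.3395, -0.521, 0.226]
orientation: [179.9, 0.0, -156.3]
force: [0.5, -0.3, 1.2]
opening: 0.0693
gripper_force: 0.0
```

Emit:
{"op": "step_arm", "data": {"steps": [[[-0.4,0.23,0,0,0,0],[-0.8,0.46,0,0,0,0],[-1,0.6,0,0,0,0]]]}}

```text
clock: 0.7
tool_pos: [0.4072, -0.4257, 0.2263]
orientation: [180.0, 0.0, -156.3]
force: [0.3, -0.2, 0.1]
opening: 0.0466
gripper_force: 0.0
```

Emit:
{"op": "step_arm", "data": {"steps": [[[-0.4,0.23,0,0,0,0],[-0.8,0.46,0,0,0,0],[-1,0.6,0,0,0,0]]]}}

```text
clock: 1.0
tool_pos: [0.4748, -0.3306, 0.2263]
orientation: [180.0, 0.0, -156.3]
force: [0.8, -0.2, -0.8]
opening: 0.0432
gripper_force: 0.0
```

Emit:
{"op": "step_arm", "data": {"steps": [[[-0.4,0.23,0,0,0,0.25],[-0.8,0.46,0,0,0,0.5],[-1,0.6,0,0,0,0.75],[-1,0.6,0,0,0,1],[-1,0.6,0,0,0,1]]]}}

```text
clock: 1.5
tool_pos: [0.5411, -0.237, 0.226]
orientation: [180.0, -0.1, 175.0]
force: [-0.6, 0.4, 0.3]
opening: 0.0431
gripper_force: 0.0
```

```bash
python3 -c "
from h import *
at(); go(.5749,-.2077,.10,167.4)"
```

```text
t 1.50 [ 0.5411 -0.237   0.226 ] [ 1.7999e+02 -6.0000e-02  1.7499e+02] j [ -5.  13. -10.  -0. -67. -90.] F [-0.6  0.4  0.3] open 0.0431 g 0.0
shift [-0.313  0.321  1.26 ] turn [ 0.    -0.002  0.265]
```

Emit:
{"op": "step_arm", "data": {"steps": [[[-0.31,0.32,0.3,0,0,0.265],[-0.313,0.321,0.7,0,0,0.265],[-0.313,0.321,1,0,0,0.265],[-0.313,0.321,1,0,0,0.265]]]}}

```text
clock: 1.9
tool_pos: [0.5715, -0.2086, 0.1219]
orientation: [-180.0, -0.5, 167.5]
force: [-1.0, 0.5, 1.0]
opening: 0.0428
gripper_force: 0.0
```

```bash
python3 -c "
from h import *
at(); go(.5749,-.2077,.058,167.4)"
```

```text
t 1.90 [ 0.5715 -0.2086  0.1219] [-179.97   -0.49  167.54] j [  -2.   20.  -15.   -0.  -56. -101.] F [-1.   0.5  1. ] open 0.0428 g 0.0
shift [-0.037  0.016  0.639] turn [-0.001 -0.017  0.005]
```

Emit:
{"op": "step_arm", "data": {"steps": [[[0,0,0.2,0,0,0],[0,0,0.4,0,0,0],[0,0,0.55,0,0,0],[0,0,0.6,0,0,0],[0,0,0.61,0,0,0],[0,0,0.61,0,0,0]]]}}

```text
clock: 2.5
tool_pos: [0.5756, -0.2092, 0.067]
orientation: [180.0, 0.1, 167.4]
force: [-0.2, -0.9, 0.4]
opening: 0.0427
gripper_force: 0.0
```

```bash
python3 -c "
from h import *
at(); go(.5749,-.2077,.058,167.4)"
```

```text
t 2.50 [ 0.5756 -0.2092  0.067 ] [1.8000e+02 1.0000e-01 1.6745e+02] j [  -2.   23.  -19.    0.  -48. -101.] F [-0.2 -0.9  0.4] open 0.0427 g 0.0
shift [0.01  0.013 0.09 ] turn [0.    0.003 0.002]
```

Lower the last bit and grip the pull.

Emit:
{"op": "step_arm", "data": {"steps": [[[0,0.013,0.05,0,0,0],[0.01,0.013,0.09,0,0,0],[0.01,0.013,0.09,0,0,0],[0.01,0.013,0.09,0,0,0]]]}}

```text
clock: 2.9
tool_pos: [0.5741, -0.2072, 0.0566]
orientation: [-180.0, -0.0, 167.4]
force: [0.8, 0.2, 1.0]
opening: 0.043
gripper_force: 0.0
```

Emit:
{"op": "step_arm", "data": {"steps": [[[0,0,0,0,0,0],[0,0,0,0,0,0],[0,0,0,0,0,0],[0,0,0,0,0,0],[0,0,0,0,0,0],[0,0,0,0,0,0]]], "jaw": 255}}

```text
clock: 3.5
tool_pos: [0.5742, -0.2072, 0.0566]
orientation: [180.0, 0.0, 167.4]
force: [0.9, 0.1, 1.0]
opening: 0.0117
gripper_force: 30.0
```

```bash
python3 -c "
from h import *
at(); a=np.radians(77.4)
c=np.array([.5834,-.1707])+.09*np.array([np.cos(a),np.sin(a)]); print(c); go(*c,.058,167.4)"
```

```text
t 3.50 [ 0.5742 -0.2072  0.0566] [1.7999e+02 1.0000e-02 1.6741e+02] j [  -2.   24.  -19.   -0.  -47. -101.] F [0.9 0.1 1. ] open 0.0117 g 30.0
[ 0.60303289 -0.08286749]
shift [-0.01   1.276 -0.014] turn [0. 0. 0.]
```

Emit:
{"op": "step_arm", "data": {"steps": [[[0,0.08,0,0,0,0],[0,0.2,0,0,0,0],[0,0.35,0,0,0,0],[0,0.5,0,0,0,0],[0,0.65,0,0,0,0],[0,0.8,0,0,0,0],[0,0.95,0,0,0,0],[0,1,0,0,0,0]]]}}

```text
clock: 4.3
tool_pos: [0.5966, -0.1078, 0.0566]
orientation: [180.0, 0.0, 167.5]
force: [2.3, -2.2, -2.0]
opening: 0.0123
gripper_force: 30.0
```

Emit:
{"op": "step_arm", "data": {"steps": [[[0,0.06,0,0,0,0],[0,0.12,0,0,0,0],[0,0.18,0,0,0,0],[0,0.23,0,0,0,0],[0,0.26,0,0,0,0],[0,0.28,0,0,0,0],[0,0.28,0,0,0,0]]]}}

```text
clock: 5.0
tool_pos: [0.6024, -0.0819, 0.0566]
orientation: [180.0, 0.0, 167.4]
force: [4.1, -0.4, -1.7]
opening: 0.0116
gripper_force: 30.0
```

```bash
python3 -c "
from h import *
at(); go(.603,-.0829,.0566,167.4)"
```

```text
t 5.00 [ 0.6024 -0.0819  0.0566] [1.7997e+02 3.0000e-02 1.6742e+02] j [  11.   23.  -20.   -0.  -47. -113.] F [ 4.1 -0.4 -1.7] open 0.0116 g 30.0
shift [-0.008 -0.008  0.   ] turn [0.001 0.001 0.001]
```

Emit:
{"op": "step_arm", "data": {"steps": [[[0,0.01,0,0,0,0],[0,0.02,0,0,0,0],[0,0.03,0,0,0,0],[0,0.03,0,0,0,0]]]}}

```text
clock: 5.4
tool_pos: [0.6026, -0.0807, 0.0566]
orientation: [-179.9, -0.0, 167.4]
force: [4.1, -7.7, -2.3]
opening: 0.0121
gripper_force: 30.0
```

Emit:
{"op": "step_arm", "data": {"steps": [[[0,0.01,0,0,0,0],[0,0.01,0,0,0,0],[0,0.01,0,0,0,0],[0,0.01,0,0,0,0]]], "jaw": 130}}

```text
clock: 5.8
tool_pos: [0.6025, -0.0782, 0.0564]
orientation: [-180.0, -0.0, 167.4]
force: [1.4, 0.6, -0.3]
opening: 0.0378
gripper_force: 0.0
```

Emit:
{"op": "step_arm", "data": {"steps": [[[0,0,-0.4,0,0,0],[0,0,-0.8,0,0,0],[0.3,0,-0.8,0,0,-0.3],[0.6,0,-0.8,0,0,-0.6],[0.9,0,-0.8,0,0,-0.9],[1,0,-0.8,0,0,-1],[1,0,-0.8,0,0,-1]]], "jaw": 70}}

```text
clock: 6.5
tool_pos: [0.5039, -0.0563, 0.1371]
orientation: [180.0, 0.0, -163.9]
force: [0.4, 0.7, 0.5]
opening: 0.0635
gripper_force: 0.0
```

Emit:
{"op": "step_arm", "data": {"steps": [[[0,0,0,0,0,-0.3],[0,0,0,0,0,-0.6],[0,0,0,0,0,-0.9],[0,0,0,0,0,-1],[0,0,0,0,0,-1]]]}}

```text
clock: 7.0
tool_pos: [0.506, -0.0566, 0.1365]
orientation: [180.0, -0.0, -135.3]
force: [-0.2, -0.0, 0.6]
opening: 0.0635
gripper_force: 0.0
```

Emit:
{"op": "step_arm", "data": {"steps": [[[0,0,0,0,0,-0.3],[0,0,0,0,0,-0.6],[0,0,0,0,0,-0.9],[0,0,0,0,0,-1],[0,0,0,0,0,-1]]]}}

```text
clock: 7.5
tool_pos: [0.5058, -0.0566, 0.1365]
orientation: [180.0, -0.0, -106.8]
force: [0.3, 0.1, 0.3]
opening: 0.0634
gripper_force: 0.0
```

```bash
python3 - <<'E'
from h import *
at(); go(.452,-.0771,.10,-102.6)
p,d=snapshot("top"); W=world("top",d)
def rect(k,a,b,c_,e,z0,z1):
    w=W[b:e,a:c_].reshape(-1,3); w=w[(d[b:e,a:c_].ravel()>0)&(w[:,2]>z0)&(w[:,2]<z1)]
    r=cv2.minAreaRect((w[:,:2]*1000).astype(np.float32)); print(k,len(w),np.round(r[0],1),np.round(r[1],1),round(r[2],1))
big=cv2.resize(p[200:360,180:410,::-1],None,fx=3.3,fy=3.3,interpolation=cv2.INTER_CUBIC); cv2.imwrite("pics/crop2.png",big)
E
```

```text
t 7.50 [ 0.5058 -0.0566  0.1365] [ 1.8000e+02 -1.0000e-02 -1.0677e+02] j [ 16.  10. -27.   0. -53. -33.] F [0.3 0.1 0.3] open 0.0634 g 0.0
shift [0.351 0.456 0.365] turn [ 0.    -0.    -0.145]
```

View pics/crop2.png

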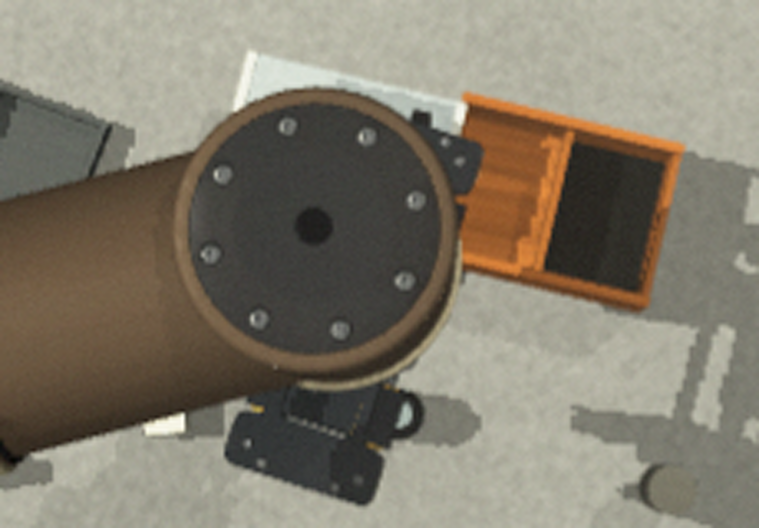

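The cover is back with its near edge at about (465,105) in the crop, and both compartments are clear. Now the eyepiece.

Emit:
{"op": "step_arm", "data": {"steps": [[[0.17,0.23,0,0,0,-0.145],[0.35,0.45,0.1,0,0,-0.145],[0.35,0.455,0.3,0,0,-0.145],[0.35,0.455,0.37,0,0,-0.145],[0.35,0.455,0.37,0,0,-0.145]]]}}

```text
clock: 8.05
tool_pos: [0.4516, -0.0772, 0.099]
orientation: [179.9, -0.0, -102.6]
force: [-0.4, 0.0, -0.0]
opening: 0.0637
gripper_force: 0.0
```

```bash
python3 -c "
from h import *
at(); go(.452,-.0765,.009,-102.6)"
```

```text
t 8.05 [ 0.4516 -0.0772  0.099 ] [ 1.7992e+02 -5.0000e-02 -1.0259e+02] j [ 15.   8. -36.   0. -47. -28.] F [-0.4  0.  -0. ] open 0.0637 g 0.0
shift [-0.008 -0.003  0.9  ] turn [ 0.003 -0.002  0.   ]
```

Emit:
{"op": "step_arm", "data": {"steps": [[[-0.008,0,0.3,0,0,0],[-0.008,0,0.6,0,0,0],[-0.008,0,0.75,0,0,0],[-0.008,0,0.85,0,0,0],[-0.008,0,0.9,0,0,0],[-0.008,0,0.9,0,0,0],[-0.008,0,0.9,0,0,0]]]}}

```text
clock: 8.75
tool_pos: [0.4526, -0.0762, 0.0102]
orientation: [-179.9, 0.0, -102.5]
force: [0.3, 0.5, -0.6]
opening: 0.0636
gripper_force: 0.0
```

Emit:
{"op": "step_arm", "data": {"steps": [[[0,0,0,0,0,0],[0,0,0,0,0,0],[0,0,0,0,0,0],[0,0,0,0,0,0],[0,0,0,0,0,0],[0,0,0,0,0,0]]], "jaw": 255}}

```text
clock: 9.35
tool_pos: [0.452, -0.0763, 0.0097]
orientation: [-180.0, 0.0, -102.5]
force: [-1.0, 0.8, 3.4]
opening: 0.0311
gripper_force: 30.0
```

```bash
python3 -c "
from h import *
at(); a=np.radians(77.4)
c=np.array([.5835,-.1692])-.0335*np.array([np.cos(a),np.sin(a)]); print(c); go(*c,.11,-102.6)"
```

```text
t 9.35 [ 0.452  -0.0763  0.0097] [-179.99    0.   -102.49] j [ 15.  16. -41.   0. -33. -28.] F [-1.   0.8  3.4] open 0.0311 g 30.0
[ 0.5761922  -0.20189321]
shift [ 0.957 -1.484 -1.002] turn [-0.     0.     0.004]
```

Emit:
{"op": "step_arm", "data": {"steps": [[[0,0,-0.3,0,0,0],[0,0,-0.7,0,0,0],[0.1,-0.1,-1,0,0,0],[0.3,-0.4,-1,0,0,0],[0.5,-0.75,-1,0,0,0],[0.5,-0.75,-1,0,0,0]]]}}

```text
clock: 9.95
tool_pos: [0.5174, -0.1436, 0.1096]
orientation: [-179.9, -0.0, -102.6]
force: [-1.6, 0.2, -0.7]
opening: 0.0308
gripper_force: 30.0
```

Emit:
{"op": "step_arm", "data": {"steps": [[[0.2,-0.3,0,0,0,0],[0.4,-0.6,0,0,0,0],[0.46,-0.73,0,0,0,0],[0.46,-0.73,0,0,0,0],[0.46,-0.73,0,0,0,0]]]}}

```text
clock: 10.45
tool_pos: [0.5747, -0.2019, 0.1087]
orientation: [179.9, 0.0, -102.5]
force: [-0.2, 0.6, -0.3]
opening: 0.0308
gripper_force: 30.0
```

```bash
python3 - <<'E'
from h import *
at(); go(.5762,-.2019,.0195,-102.6)
p,d=snapshot("top"); cv2.imwrite("pics/x3.png",p[:,:,::-1])
q,_=snapshot("scene")
a=cv2.resize(p[220:310,300:410,::-1],None,fx=3.6,fy=3.6,interpolation=cv2.INTER_CUBIC)
b=cv2.resize(q[200:300,220:340,::-1],None,fx=3.24,fy=3.24,interpolation=cv2.INTER_CUBIC)
cv2.imwrite("pics/crop3.png",np.hstack([a,b]))
E
```

```text
t 10.45 [ 0.5747 -0.2019  0.1087] [ 179.9     0.   -102.54] j [ -1.  20. -17.  -0. -53. -12.] F [-0.2  0.6 -0.3] open 0.0308 g 30.0
shift [-0.003 -0.016  0.892] turn [0.004 0.    0.002]
```

View pics/crop3.png

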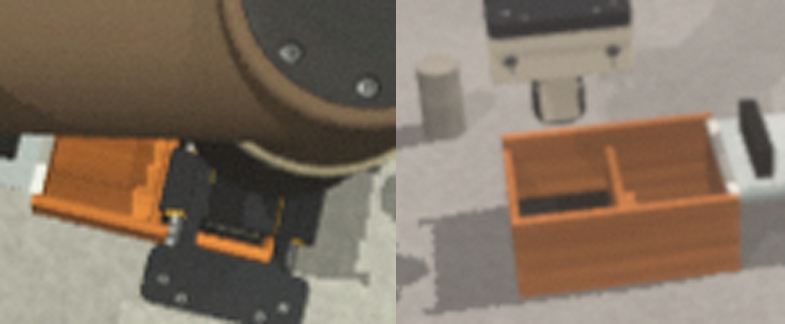

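The gripper, holding the eyepiece at about (558,100), is above the rubber compartment. Descend slowly.

Emit:
{"op": "step_arm", "data": {"steps": [[[0,-0.014,0.15,0,0,0],[0,-0.014,0.3,0,0,0],[0,-0.014,0.42,0,0,0],[0,-0.014,0.52,0,0,0],[0,-0.014,0.62,0,0,0],[0,-0.014,0.7,0,0,0],[0,-0.014,0.7,0,0,0]]]}}

```text
clock: 11.25
tool_pos: [0.5762, -0.2023, 0.0383]
orientation: [179.9, -0.0, -102.5]
force: [0.4, 0.7, -1.0]
opening: 0.0313
gripper_force: 30.0
```

```bash
python3 -c "
from h import *
at(); go(.5762,-.2019,.0185,-102.6)"
```

```text
t 11.25 [ 0.5762 -0.2023  0.0383] [ 1.7988e+02 -1.0000e-02 -1.0250e+02] j [ -1.  25. -20.  -0. -45. -11.] F [ 0.4  0.7 -1. ] open 0.0313 g 30.0
shift [-0.004  0.     0.198] turn [ 0.004 -0.     0.004]
```

Emit:
{"op": "step_arm", "data": {"steps": [[[0,0,0.06,0,0,0],[0,0,0.12,0,0,0],[0,0,0.16,0,0,0],[0,0,0.19,0,0,0],[0,0,0.2,0,0,0],[0,0,0.205,0,0,0],[0,0,0.205,0,0,0]]]}}

```text
clock: 11.95
tool_pos: [0.5771, -0.2024, 0.0192]
orientation: [-180.0, -0.0, -102.5]
force: [0.1, 0.3, -0.4]
opening: 0.0311
gripper_force: 30.0
```

Emit:
{"op": "step_arm", "data": {"steps": [[[0,0,0.01,0,0,0],[0,0,0.016,0,0,0],[0,0,0.016,0,0,0]]]}}

```text
clock: 12.25
tool_pos: [0.5771, -0.2024, 0.0178]
orientation: [-180.0, -0.0, -102.5]
force: [-0.1, 1.2, 2.5]
opening: 0.0308
gripper_force: 30.0
```

Emit:
{"op": "step_arm", "data": {"steps": [[[0,0,0,0,0,0],[0,0,0,0,0,0],[0,0,0,0,0,0],[0,0,0,0,0,0]]], "jaw": 147}}

```text
clock: 12.65
tool_pos: [0.5769, -0.2024, 0.0174]
orientation: [180.0, -0.0, -102.5]
force: [0.4, -0.1, -0.5]
opening: 0.0372
gripper_force: 0.0
```

Emit:
{"op": "step_arm", "data": {"steps": [[[0,0,-0.1,0,0,0],[0,0,-0.4,0,0,0],[0,0,-0.8,0,0,0],[0,0,-1,0,0,0],[0,0,-1,0,0,0]]]}}

```text
clock: 13.15
tool_pos: [0.5793, -0.2028, 0.1222]
orientation: [-179.6, 0.0, -102.5]
force: [-0.3, 0.4, -0.4]
opening: 0.0373
gripper_force: 0.0
```

Emit:
{"op": "step_arm", "data": {"steps": [[[-0.4,0.28,0,0,0,0],[-0.8,0.56,0,0,0,0],[-1,0.7,0,0,0,0]]], "jaw": 80}}

```text
clock: 13.45
tool_pos: [0.5284, -0.0877, 0.1173]
orientation: [179.9, 0.0, -102.5]
force: [0.9, -0.2, 0.9]
opening: 0.0553
gripper_force: 0.0
```

Emit:
{"op": "step_arm", "data": {"steps": [[[-0.4,0.28,0,0,0,0.2],[-0.8,0.56,0,0,0,0.5],[-1,0.7,0,0,0,0.8],[-1,0.7,0,0,0,1]]]}}

```text
clock: 13.85
tool_pos: [0.4822, 0.0257, 0.1177]
orientation: [180.0, 0.0, -131.3]
force: [-0.2, -0.9, -0.5]
opening: 0.0603
gripper_force: 0.0
```

Emit:
{"op": "step_arm", "data": {"steps": [[[0,0,0,0,0,0.3],[0,0,0,0,0,0.6],[0,0,0,0,0,0.8],[0,0,0,0,0,0.8],[0,0,0,0,0,0.8]]]}}

```text
clock: 14.35
tool_pos: [0.4834, 0.0231, 0.1174]
orientation: [180.0, -0.0, -153.9]
force: [-0.2, -0.1, 0.5]
opening: 0.0604
gripper_force: 0.0
```

```bash
python3 - <<'E'
from h import *
at(); go(.4595,.0685,.06,-175.5)
p,d=snapshot("top"); q,e=snapshot("scene")
a=cv2.resize(p[220:310,300:410,::-1],None,fx=3.6,fy=3.6,interpolation=cv2.INTER_CUBIC)
b=cv2.resize(q[200:300,220:340,::-1],None,fx=3.24,fy=3.24,interpolation=cv2.INTER_CUBIC)
cv2.imwrite("pics/crop4.png",np.hstack([a,b]))
W=world("top",d); w=W[225:305,340:400].reshape(-1,3); w=w[(w[:,2]>.036)&(w[:,2]<.047)]
print("eyepiece-height pts",len(w),np.median(w,axis=0).round(4))
E
```

```text
t 14.35 [0.4834 0.0231 0.1174] [ 1.8000e+02 -1.0000e-02 -1.5388e+02] j [ 26.   9. -31.  -0. -50. -90.] F [-0.2 -0.1  0.5] open 0.0604 g 0.0
shift [0.015 0.513 0.574] turn [ 0.    -0.     0.755]
eyepiece-height pts 375 [ 0.5773 -0.1983  0.0428]
```

View pics/crop4.png

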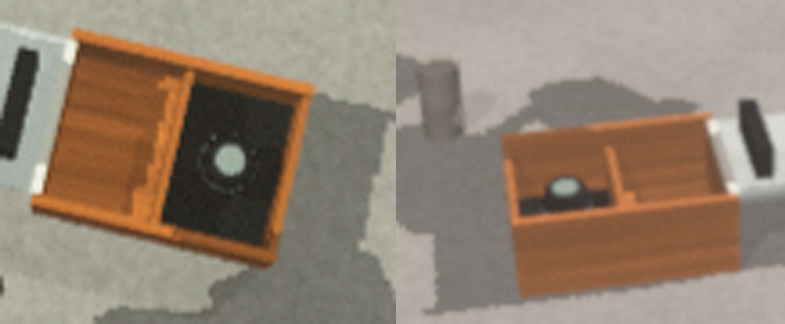

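The eyepiece stands upright in the rubber compartment at about (230,160) in the left crop. Billet next.

Emit:
{"op": "step_arm", "data": {"steps": [[[0.015,0.3,0.1,0,0,0.25],[0.015,0.51,0.2,0,0,0.5],[0.015,0.513,0.4,0,0,0.755],[0.015,0.513,0.574,0,0,0.755],[0.015,0.513,0.574,0,0,0.755],[0.015,0.513,0.574,0,0,0.755]]]}}

```text
clock: 15.05
tool_pos: [0.4598, 0.0685, 0.0602]
orientation: [-180.0, -0.0, -175.6]
force: [0.5, 0.9, -0.3]
opening: 0.0602
gripper_force: 0.0
```

```bash
python3 -c "
from h import *
at(); go(.4595,.069,.006,-175.5)"
```

```text
t 15.05 [0.4598 0.0685 0.0602] [-1.7997e+02 -4.0000e-02 -1.7560e+02] j [  33.   11.  -38.    0.  -41. -118.] F [ 0.5  0.9 -0.3] open 0.0602 g 0.0
shift [0.002 0.005 0.542] turn [-0.001 -0.001 -0.003]
```

Emit:
{"op": "step_arm", "data": {"steps": [[[0,0,0.2,0,0,0],[0,0,0.35,0,0,0],[0,0,0.46,0,0,0],[0,0,0.54,0,0,0],[0,0,0.54,0,0,0],[0,0,0.54,0,0,0]]]}}

```text
clock: 15.65
tool_pos: [0.4601, 0.0687, 0.0064]
orientation: [180.0, 0.0, -175.7]
force: [0.0, -0.4, -0.8]
opening: 0.0602
gripper_force: 0.0
```

Emit:
{"op": "step_arm", "data": {"steps": [[[0,0,0,0,0,0],[0,0,0,0,0,0],[0,0,0,0,0,0],[0,0,0,0,0,0],[0,0,0,0,0,0],[0,0,0,0,0,0]]], "jaw": 255}}

```text
clock: 16.25
tool_pos: [0.4599, 0.0687, 0.0062]
orientation: [180.0, 0.0, -175.7]
force: [-0.9, 1.0, 2.2]
opening: 0.0258
gripper_force: 30.0
```

Emit:
{"op": "step_arm", "data": {"steps": [[[0,0,-0.3,0,0,0],[0,0,-0.7,0,0,0],[0,0,-1,0,0,-0.3],[0,0,-1,0,0,-0.6],[0,0,-1,0,0,-0.9],[0,0,-1,0,0,-1],[0,0,-1,0,0,-1]]]}}

```text
clock: 16.95
tool_pos: [0.4596, 0.0685, 0.106]
orientation: [180.0, -0.0, -147.0]
force: [0.4, 0.2, -1.0]
opening: 0.0257
gripper_force: 30.0
```

Emit:
{"op": "step_arm", "data": {"steps": [[[0,0,-0.05,0,0,-0.3],[0,0,-0.1,0,0,-0.6],[0,0,-0.1,0,0,-0.9],[0,0,-0.1,0,0,-1],[0,0,-0.1,0,0,-1]]]}}

```text
clock: 17.45
tool_pos: [0.4596, 0.0686, 0.1159]
orientation: [180.0, -0.0, -118.5]
force: [-0.3, 0.1, -1.1]
opening: 0.0259
gripper_force: 30.0
```

```bash
python3 -c "
from h import *
at(); a=np.radians(77.4)
c=np.array([.5838,-.1690])+.0325*np.array([np.cos(a),np.sin(a)]); print(c); go(*c,.118,-102.6)"
```

```text
t 17.45 [0.4596 0.0686 0.1159] [ 1.7999e+02 -1.0000e-02 -1.1846e+02] j [ 33.   7. -34.  -0. -49. -61.] F [-0.3  0.1 -1.1] open 0.0259 g 30.0
[ 0.59088966 -0.13728271]
shift [ 1.184 -2.135 -0.021] turn [ 0.001 -0.    -0.554]
```

Emit:
{"op": "step_arm", "data": {"steps": [[[0.22,-0.4,0,0,0,0],[0.44,-0.8,0,0,0,0],[0.55,-1,0,0,0,0]]]}}

```text
clock: 17.75
tool_pos: [0.5229, -0.0291, 0.1159]
orientation: [-180.0, -0.0, -118.6]
force: [-1.2, 0.6, -0.5]
opening: 0.0258
gripper_force: 30.0
```

Emit:
{"op": "step_arm", "data": {"steps": [[[0.22,-0.4,0,0,0,-0.2],[0.44,-0.8,0,0,0,-0.4],[0.55,-1,0,0,0,-0.554],[0.55,-1,0,0,0,-0.554],[0.55,-1,0,0,0,-0.554]]]}}

```text
clock: 18.25
tool_pos: [0.583, -0.1238, 0.1152]
orientation: [179.9, -0.0, -102.8]
force: [-0.1, 0.1, -0.8]
opening: 0.026
gripper_force: 30.0
```

```bash
python3 -c "
from h import *
at(); go(.5909,-.1373,.05,-102.6)"
```

```text
t 18.25 [ 0.583  -0.1238  0.1152] [ 1.7991e+02 -2.0000e-02 -1.0279e+02] j [  7.  19. -18.  -0. -54. -20.] F [-0.1  0.1 -0.8] open 0.0260 g 30.0
shift [ 0.114 -0.108  0.652] turn [ 0.003 -0.001 -0.007]
```

Emit:
{"op": "step_arm", "data": {"steps": [[[0.115,-0.108,0,0,0,-0.007],[0.115,-0.108,0,0,0,-0.007],[0.115,-0.108,0.15,0,0,-0.007],[0.115,-0.108,0.3,0,0,-0.007],[0.115,-0.108,0.45,0,0,-0.007],[0.115,-0.108,0.55,0,0,-0.007],[0.115,-0.108,0.55,0,0,-0.007]]]}}

```text
clock: 18.95
tool_pos: [0.5905, -0.1364, 0.0598]
orientation: [179.9, -0.0, -102.3]
force: [0.6, 1.8, -0.7]
opening: 0.0255
gripper_force: 30.0
```

```bash
python3 - <<'E'
from h import *
at(); go(.5909,-.1373,.0135,-102.6)
q,e=snapshot("scene")
b=cv2.resize(q[200:300,220:340,::-1],None,fx=5,fy=5,interpolation=cv2.INTER_CUBIC)
cv2.imwrite("pics/crop5.png",b)
E
```

```text
t 18.95 [ 0.5905 -0.1364  0.0598] [ 1.7986e+02 -3.0000e-02 -1.0233e+02] j [  5.  23. -20.  -0. -47. -18.] F [ 0.6  1.8 -0.7] open 0.0255 g 30.0
shift [ 0.008 -0.007  0.463] turn [ 0.005 -0.001  0.009]
```

View pics/crop5.png

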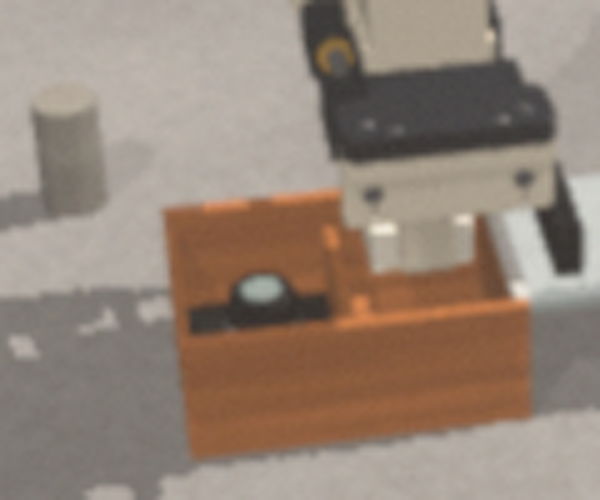

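The billet at about (420,250) hangs centred over the bare-wood compartment and clear of the walls. Keep lowering.

Emit:
{"op": "step_arm", "data": {"steps": [[[0.008,-0.007,0.1,0,0,0],[0.008,-0.007,0.2,0,0,0],[0.008,-0.007,0.3,0,0,0],[0.008,-0.007,0.38,0,0,0],[0.008,-0.007,0.44,0,0,0],[0.008,-0.007,0.465,0,0,0],[0.008,-0.007,0.47,0,0,0],[0.008,-0.007,0.47,0,0,0]]]}}

```text
clock: 19.8
tool_pos: [0.5921, -0.1377, 0.0142]
orientation: [-180.0, -0.0, -102.3]
force: [0.6, -1.0, 0.2]
opening: 0.0257
gripper_force: 30.0
```

Emit:
{"op": "step_arm", "data": {"steps": [[[0,0,0.01,0,0,0],[0,0,0.02,0,0,0],[0,0,0.022,0,0,0],[0,0,0.022,0,0,0]]]}}

```text
clock: 20.2
tool_pos: [0.5922, -0.1377, 0.0122]
orientation: [-180.0, 0.0, -102.3]
force: [0.3, 1.0, 2.8]
opening: 0.0256
gripper_force: 30.0
```

Emit:
{"op": "step_arm", "data": {"steps": [[[0,0,0,0,0,0],[0,0,0,0,0,0],[0,0,0,0,0,0],[0,0,0,0,0,0]]], "jaw": 160}}

```text
clock: 20.6
tool_pos: [0.5919, -0.1377, 0.0118]
orientation: [180.0, -0.0, -102.3]
force: [-0.0, -0.3, 0.3]
opening: 0.0328
gripper_force: 0.0
```

Emit:
{"op": "step_arm", "data": {"steps": [[[0,0,-0.1,0,0,0],[0,0,-0.4,0,0,0],[0,0,-0.8,0,0,0],[0,0,-1,0,0,0],[0,0,-1,0,0,0]]]}}

```text
clock: 21.1
tool_pos: [0.5943, -0.1378, 0.1165]
orientation: [-179.6, 0.1, -102.3]
force: [-0.1, -0.7, -0.9]
opening: 0.0329
gripper_force: 0.0
```

```bash
python3 -c "
from h import *
at(); go(.6026,-.0802,.115,167.4)"
```

```text
t 21.10 [ 0.5943 -0.1378  0.1165] [-1.7960e+02  7.0000e-02 -1.0228e+02] j [  5.  19. -16.   0. -54. -18.] F [-0.1 -0.7 -0.9] open 0.0329 g 0.0
shift [-0.581  0.042  0.016] turn [-0.009  0.013  3.153]
```

Emit:
{"op": "step_arm", "data": {"steps": [[[-0.3,0.04,0,0,0,0.3],[-0.58,0.04,0,0,0,0.6],[-0.58,0.04,0,0,0,0.9],[-0.58,0.04,0,0,0,1],[-0.58,0.04,0,0,0,1]]], "jaw": 130}}

```text
clock: 21.6
tool_pos: [0.6001, -0.0799, 0.1117]
orientation: [180.0, -0.0, -131.0]
force: [-1.1, -0.9, 0.5]
opening: 0.0427
gripper_force: 0.0
```

Emit:
{"op": "step_arm", "data": {"steps": [[[0,0,0,0,0,0.3],[0,0,0,0,0,0.6],[0,0,0,0,0,0.9],[0,0,0,0,0,1],[0,0,0,0,0,1]]]}}

```text
clock: 22.1
tool_pos: [0.6002, -0.0804, 0.1117]
orientation: [180.0, -0.0, -159.6]
force: [0.2, -0.1, -0.7]
opening: 0.0432
gripper_force: 0.0
```

Emit:
{"op": "step_arm", "data": {"steps": [[[0,0,0,0,0,0.3],[0,0,0,0,0,0.6],[0,0,0,0,0,0.9],[0,0,0,0,0,1],[0,0,0,0,0,1]]]}}

```text
clock: 22.6
tool_pos: [0.6003, -0.0803, 0.1118]
orientation: [-180.0, -0.0, 171.9]
force: [-0.0, -1.5, -0.5]
opening: 0.0427
gripper_force: 0.0
```

```bash
python3 - <<'E'
from h import *
at(); go(.6026,-.0802,.085,167.4)
q,e=snapshot("scene"); p,d=snapshot("top")
a=cv2.resize(p[220:310,300:410,::-1],None,fx=3.6,fy=3.6,interpolation=cv2.INTER_CUBIC)
b=cv2.resize(q[200:300,220:340,::-1],None,fx=3.24,fy=3.24,interpolation=cv2.INTER_CUBIC)
cv2.imwrite("pics/crop6.png",np.hstack([a,b]))
E
```

```text
t 22.60 [ 0.6003 -0.0803  0.1118] [-1.8000e+02 -1.0000e-02  1.7185e+02] j [  11.   20.  -17.   -0.  -54. -109.] F [-0.  -1.5 -0.5] open 0.0427 g 0.0
shift [-0.022  0.005  0.268] turn [-0.    -0.     0.155]
```

View pics/crop6.png

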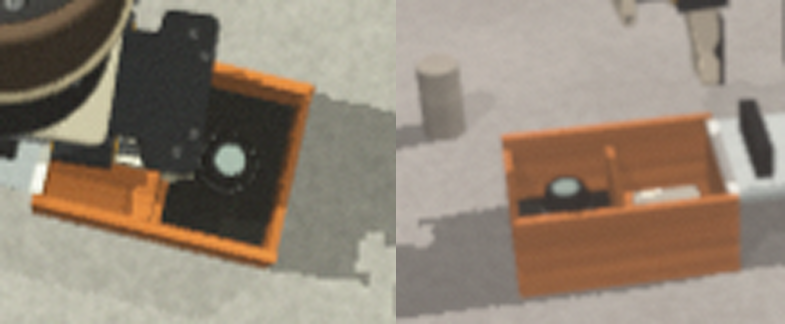

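The billet lies in the bare-wood compartment at about (668,193), and the eyepiece is upright. Now shut the cover.

Emit:
{"op": "step_arm", "data": {"steps": [[[-0.02,0.005,0,0,0,0.155],[-0.02,0.005,0.15,0,0,0.155],[-0.02,0.005,0.3,0,0,0.155],[-0.02,0.005,0.45,0,0,0.155],[-0.02,0.005,0.54,0,0,0.155],[-0.02,0.005,0.54,0,0,0.155],[-0.02,0.005,0.54,0,0,0.155]]]}}

```text
clock: 23.4
tool_pos: [0.6027, -0.08, 0.0581]
orientation: [-180.0, 0.0, 167.4]
force: [-0.6, 0.1, -0.1]
opening: 0.043
gripper_force: 0.0
```

Emit:
{"op": "step_arm", "data": {"steps": [[[0,0,0,0,0,0],[0,0,0,0,0,0],[0,0,0,0,0,0],[0,0,0,0,0,0],[0,0,0,0,0,0],[0,0,0,0,0,0]]], "jaw": 255}}

```text
clock: 24.0
tool_pos: [0.6024, -0.0807, 0.0581]
orientation: [-180.0, -0.0, 167.3]
force: [-0.5, -4.1, 1.3]
opening: 0.0117
gripper_force: 30.0
```

Emit:
{"op": "step_arm", "data": {"steps": [[[0,-0.08,0,0,0,0],[0,-0.2,0,0,0,0],[0,-0.35,0,0,0,0],[0,-0.5,0,0,0,0],[0,-0.65,0,0,0,0],[0,-0.8,0,0,0,0],[0,-0.95,0,0,0,0],[0,-1,0,0,0,0]]]}}

```text
clock: 24.8
tool_pos: [0.5801, -0.1797, 0.0581]
orientation: [-180.0, 0.0, 167.2]
force: [-2.3, 1.2, 5.8]
opening: 0.0116
gripper_force: 30.0
```

Emit:
{"op": "step_arm", "data": {"steps": [[[0,-0.06,0,0,0,0],[0,-0.12,0,0,0,0],[0,-0.18,0,0,0,0],[0,-0.24,0,0,0,0],[0,-0.28,0,0,0,0],[0,-0.31,0,0,0,0],[0,-0.31,0,0,0,0]]]}}

```text
clock: 25.5
tool_pos: [0.5734, -0.2095, 0.0581]
orientation: [-180.0, 0.0, 167.3]
force: [-0.9, -1.0, 4.6]
opening: 0.0117
gripper_force: 30.0
```

```bash
python3 -c "
from h import *
at(); a=np.radians(77.4)
c=np.array([.6026,-.0807])-.135*np.array([np.cos(a),np.sin(a)]); print(c); go(*c,.0566,167.4)"
```

```text
t 25.50 [ 0.5734 -0.2095  0.0581] [-1.7997e+02  1.0000e-02  1.6726e+02] j [  -2.   23.  -19.    0.  -47. -101.] F [-0.9 -1.   4.6] open 0.0117 g 30.0
[ 0.57315066 -0.21244876]
shift [-0.004 -0.029  0.015] turn [-0.001  0.    -0.005]
```

Another 5 mm onto the closed stop.

Emit:
{"op": "step_arm", "data": {"steps": [[[0,-0.01,0,0,0,0],[0,-0.02,0,0,0,0],[0,-0.03,0,0,0,0],[0,-0.04,0,0,0,0],[0,-0.05,0,0,0,0],[0,-0.05,0,0,0,0]]]}}

```text
clock: 26.1
tool_pos: [0.5727, -0.2125, 0.0581]
orientation: [179.9, 0.0, 167.3]
force: [-0.3, 7.0, 6.2]
opening: 0.0117
gripper_force: 30.0
```

Emit:
{"op": "step_arm", "data": {"steps": [[[0,0,0,0,0,0],[0,0,0,0,0,0],[0,0,0,0,0,0],[0,0,0,0,0,0]]], "jaw": 130}}

```text
clock: 26.5
tool_pos: [0.5723, -0.213, 0.0575]
orientation: [-180.0, -0.0, 167.3]
force: [0.8, 0.4, 0.7]
opening: 0.0378
gripper_force: 0.0
```

Emit:
{"op": "step_arm", "data": {"steps": [[[0,0,-0.2,0,0,0],[0,0,-0.5,0,0,0],[0,0,-0.6,0,0,0],[0.4,-0.2,-0.6,0,0,0],[0.8,-0.4,-0.6,0,0,0],[1,-0.5,-0.6,0,0,0],[1,-0.5,-0.6,0,0,0]]], "jaw": 70}}

```text
clock: 27.2
tool_pos: [0.4609, -0.2398, 0.1179]
orientation: [180.0, -0.1, 167.2]
force: [1.6, -0.3, 0.3]
opening: 0.0637
gripper_force: 0.0
```

```bash
python3 - <<'E'
from h import *
at(); go(.411,-.2415,.105,160.7)
E
```

```text
t 27.20 [ 0.4609 -0.2398  0.1179] [ 1.7998e+02 -5.0000e-02  1.6720e+02] j [ -6.  12. -27.  -0. -51. -97.] F [ 1.6 -0.3  0.3] open 0.0637 g 0.0
shift [ 0.482 -0.127  0.129] turn [ 0.001 -0.002  0.227]
```

Emit:
{"op": "step_arm", "data": {"steps": [[[0.3,-0.1,0,0,0,0.1],[0.48,-0.125,0.1,0,0,0.227],[0.48,-0.125,0.2,0,0,0.227],[0.48,-0.125,0.2,0,0,0.227],[0.48,-0.125,0.2,0,0,0.227]]]}}

```text
clock: 27.7
tool_pos: [0.4155, -0.2412, 0.0978]
orientation: [-180.0, -0.0, 160.9]
force: [0.0, 0.4, 0.7]
opening: 0.0634
gripper_force: 0.0
```

```bash
python3 - <<'E'
from h import *
at(); go(.411,-.241,.022,160.7)
E
```

```text
t 27.70 [ 0.4155 -0.2412  0.0978] [-179.98   -0.    160.87] j [  -7.   10.  -33.    0.  -47. -103.] F [0.  0.4 0.7] open 0.0634 g 0.0
shift [ 0.043 -0.013  0.758] turn [-0.001 -0.     0.006]
```

Emit:
{"op": "step_arm", "data": {"steps": [[[0.04,-0.01,0.1,0,0,0],[0.042,-0.01,0.35,0,0,0],[0.042,-0.01,0.6,0,0,0],[0.042,-0.01,0.72,0,0,0],[0.042,-0.01,0.75,0,0,0],[0.042,-0.01,0.75,0,0,0],[0.042,-0.01,0.75,0,0,0]]]}}

```text
clock: 28.4
tool_pos: [0.4108, -0.2407, 0.0233]
orientation: [180.0, 0.0, 160.8]
force: [-0.6, -0.1, 0.3]
opening: 0.0639
gripper_force: 0.0
```

Emit:
{"op": "step_arm", "data": {"steps": [[[0,0,0,0,0,0],[0,0,0,0,0,0],[0,0,0,0,0,0],[0,0,0,0,0,0],[0,0,0,0,0,0],[0,0,0,0,0,0]]], "jaw": 255}}

```text
clock: 29.0
tool_pos: [0.4103, -0.2407, 0.023]
orientation: [180.0, 0.0, 160.8]
force: [0.1, 1.2, 1.5]
opening: 0.0292
gripper_force: 30.0
```

```bash
python3 - <<'E'
from h import *
at(); go(.6083,.161,.13,160.7)
p,d=snapshot("top"); W=world("top",d)
def rect(k,a,b,c_,e,z0,z1):
    w=W[b:e,a:c_].reshape(-1,3); w=w[(d[b:e,a:c_].ravel()>0)&(w[:,2]>z0)&(w[:,2]<z1)]
    r=cv2.minAreaRect((w[:,:2]*1000).astype(np.float32)); print(k,len(w),np.round(r[0],1),np.round(r[1],1),round(r[2],1))
rect("lips+cover",300,222,395,300,.045,.062)
cv2.imwrite("pics/crop7.png",cv2.resize(p[210:370,270:430,::-1],None,fx=3.7,fy=3.7,interpolation=cv2.INTER_CUBIC))
E
```

```text
t 29.00 [ 0.4103 -0.2407  0.023 ] [1.800e+02 2.000e-02 1.608e+02] j [  -7.   16.  -38.    0.  -36. -103.] F [0.1 1.2 1.5] open 0.0292 g 30.0
shift [-0.549  4.444 -1.07 ] turn [0.    0.001 0.004]
lips+cover 3320 [ 583.6 -170.7] [139.4 103.2] 77.2
```

View pics/crop7.png

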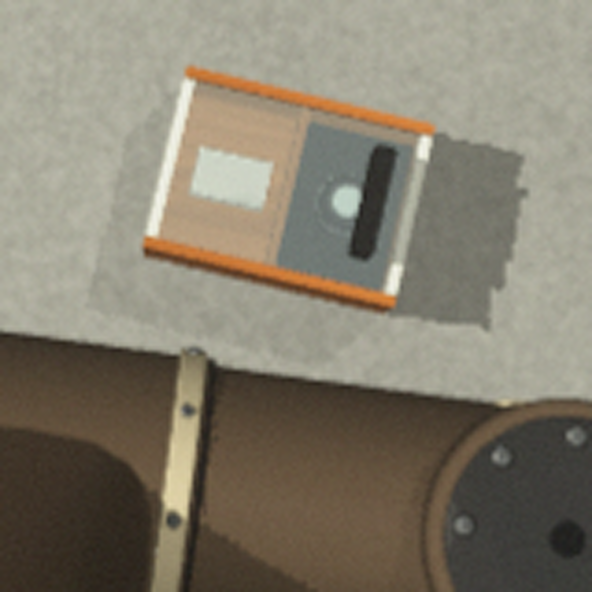

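The cover is shut flush (outline 139 × 103 mm), with the billet at about (232,178) and the eyepiece at (347,200) under it. Now carry the core to the tray.

Emit:
{"op": "step_arm", "data": {"steps": [[[0,0,-0.3,0,0,0],[0,0,-0.7,0,0,0],[0,0.1,-1,0,0,0],[-0.05,0.5,-1,0,0,0],[-0.1,0.9,-1,0,0,0],[-0.1,1,-1,0,0,0]]]}}

```text
clock: 29.65
tool_pos: [0.4541, -0.1473, 0.1233]
orientation: [180.0, 0.1, 160.9]
force: [-0.6, -0.3, -0.5]
opening: 0.0293
gripper_force: 30.0
```

Emit:
{"op": "step_arm", "data": {"steps": [[[-0.06,0.45,0,0,0,0],[-0.12,0.9,0,0,0,0],[-0.15,1,0,0,0,0]]]}}

```text
clock: 29.95
tool_pos: [0.5012, -0.0573, 0.1228]
orientation: [180.0, 0.0, 160.9]
force: [-0.4, 0.3, -0.3]
opening: 0.0294
gripper_force: 30.0
```

Emit:
{"op": "step_arm", "data": {"steps": [[[-0.06,0.45,0,0,0,0],[-0.12,0.9,0,0,0,0],[-0.15,1,0,0,0,0]]]}}

```text
clock: 30.25
tool_pos: [0.5483, 0.0322, 0.1225]
orientation: [180.0, 0.0, 160.9]
force: [-0.1, 0.2, -1.6]
opening: 0.0292
gripper_force: 30.0
```

Emit:
{"op": "step_arm", "data": {"steps": [[[-0.06,0.45,0,0,0,0],[-0.12,0.9,0,0,0,0],[-0.15,1,0,0,0,0],[-0.15,1,0,0,0,0]]]}}

```text
clock: 30.65
tool_pos: [0.5939, 0.1198, 0.1218]
orientation: [-179.9, -0.1, 160.9]
force: [-0.1, 0.0, -1.5]
opening: 0.0295
gripper_force: 30.0
```

```bash
python3 - <<'E'
from h import *
at(); go(.6083,.161,.06,160.7)
E
```

```text
t 30.65 [0.5939 0.1198 0.1218] [-1.7994e+02 -6.0000e-02  1.6088e+02] j [  30.   19.  -16.   -0.  -55. -139.] F [-0.1  0.  -1.5] open 0.0295 g 30.0
shift [-0.002  0.437  0.618] turn [-0.002 -0.002  0.006]
```

Emit:
{"op": "step_arm", "data": {"steps": [[[0,0.3,0,0,0,0],[0,0.42,0.1,0,0,0],[0,0.435,0.3,0,0,0],[0,0.435,0.5,0,0,0],[0,0.435,0.65,0,0,0],[0,0.435,0.75,0,0,0],[0,0.435,0.75,0,0,0]]]}}

```text
clock: 31.35
tool_pos: [0.6066, 0.1586, 0.0461]
orientation: [-179.9, -0.1, 160.7]
force: [0.1, 1.4, -0.7]
opening: 0.0295
gripper_force: 30.0
```

```bash
python3 - <<'E'
from h import *
at(); go(.6083,.161,.0285,160.7)
E
```

```text
t 31.35 [0.6066 0.1586 0.0461] [-1.7986e+02 -1.4000e-01  1.6074e+02] j [  32.   26.  -18.   -0.  -47. -142.] F [ 0.1  1.4 -0.7] open 0.0295 g 30.0
shift [-0.008  0.029  0.175] turn [-0.005 -0.005  0.001]
```

Emit:
{"op": "step_arm", "data": {"steps": [[[-0.008,0,0.06,0,0,0],[-0.008,0,0.12,0,0,0],[-0.008,0,0.16,0,0,0],[-0.008,0,0.17,0,0,0],[-0.008,0,0.18,0,0,0],[-0.008,0,0.18,0,0,0]]]}}

```text
clock: 31.95
tool_pos: [0.6088, 0.1599, 0.0299]
orientation: [180.0, 0.0, 160.8]
force: [0.2, -0.4, -1.2]
opening: 0.0299
gripper_force: 30.0
```

Emit:
{"op": "step_arm", "data": {"steps": [[[0,0,0.01,0,0,0],[0,0,0.015,0,0,0],[0,0,0.015,0,0,0],[0,0,0.015,0,0,0]]]}}

```text
clock: 32.35
tool_pos: [0.6088, 0.1598, 0.0284]
orientation: [180.0, 0.0, 160.8]
force: [0.7, 0.7, -0.8]
opening: 0.0298
gripper_force: 30.0
```

Emit:
{"op": "step_arm", "data": {"steps": [[[0,0,0.01,0,0,0],[0,0,0.016,0,0,0],[0,0,0.016,0,0,0],[0,0,0.016,0,0,0]]]}}

```text
clock: 32.75
tool_pos: [0.6089, 0.1598, 0.0271]
orientation: [180.0, 0.0, 160.8]
force: [-0.9, -0.3, 4.0]
opening: 0.0296
gripper_force: 30.0
```

Emit:
{"op": "step_arm", "data": {"steps": [[[0,0,0,0,0,0],[0,0,0,0,0,0],[0,0,0,0,0,0],[0,0,0,0,0,0],[0,0,0,0,0,0]]], "jaw": 125}}

```text
clock: 33.25
tool_pos: [0.6088, 0.1598, 0.0267]
orientation: [-180.0, -0.0, 160.8]
force: [0.3, -0.7, -0.2]
opening: 0.0446
gripper_force: 0.0
```

Emit:
{"op": "step_arm", "data": {"steps": [[[0,0,-0.1,0,0,0],[0,0,-0.3,0,0,0],[0,0,-0.6,0,0,0],[0,0,-0.9,0,0,0],[0,0,-0.9,0,0,0]]]}}

```text
clock: 33.75
tool_pos: [0.6115, 0.1609, 0.1224]
orientation: [179.7, 0.3, 160.8]
force: [0.2, 0.4, -0.5]
opening: 0.0446
gripper_force: 0.0
```

```bash
python3 - <<'E'
from h import *
at(); go(.4203,.201,.115,-109.3)
E
```

```text
t 33.75 [0.6115 0.1609 0.1224] [179.69   0.34 160.85] j [  32.   21.  -13.    0.  -55. -142.] F [ 0.2  0.4 -0.5] open 0.0446 g 0.0
shift [ 1.938 -0.249  0.061] turn [-1.000e-03  1.800e-02 -3.136e+00]
```

Emit:
{"op": "step_arm", "data": {"steps": [[[0.4,-0.05,0,0,0,0],[0.8,-0.1,0,0,0,0],[1,-0.12,0,0,0,0]]], "jaw": 70}}

```text
clock: 34.05
tool_pos: [0.5078, 0.1811, 0.117]
orientation: [-180.0, -0.0, 160.8]
force: [0.2, -0.6, -0.8]
opening: 0.0612
gripper_force: 0.0
```

Emit:
{"op": "step_arm", "data": {"steps": [[[0.4,-0.05,0,0,0,-0.3],[0.8,-0.12,0,0,0,-0.6],[0.92,-0.13,0,0,0,-0.9],[0.92,-0.13,0,0,0,-1],[0.92,-0.13,0,0,0,-1]]]}}

```text
clock: 34.55
tool_pos: [0.4189, 0.1997, 0.1175]
orientation: [180.0, 0.1, -170.5]
force: [-0.3, 0.8, -0.1]
opening: 0.0633
gripper_force: 0.0
```

Emit:
{"op": "step_arm", "data": {"steps": [[[0,0,0,0,0,-0.3],[0,0,0,0,0,-0.6],[0,0,0,0,0,-0.9],[0,0,0,0,0,-1],[0,0,0,0,0,-1]]]}}

```text
clock: 35.05
tool_pos: [0.4195, 0.1992, 0.1168]
orientation: [-180.0, -0.0, -142.0]
force: [0.2, -0.1, -0.0]
opening: 0.0635
gripper_force: 0.0
```

Emit:
{"op": "step_arm", "data": {"steps": [[[0,0,0,0,0,-0.3],[0,0,0,0,0,-0.6],[0,0,0,0,0,-0.9],[0,0,0,0,0,-1],[0,0,0,0,0,-1]]]}}

```text
clock: 35.55
tool_pos: [0.4194, 0.1993, 0.1168]
orientation: [-180.0, -0.0, -113.4]
force: [-0.9, -0.4, 0.3]
opening: 0.0636
gripper_force: 0.0
```

```bash
python3 - <<'E'
from h import *
at(); go(.4203,.201,.075,-109.3)
p,d=snapshot("top"); q,e=snapshot("scene")
a=cv2.resize(p[200:360,135:265,::-1],None,fx=3,fy=3,interpolation=cv2.INTER_CUBIC)
b=cv2.resize(q[170:290,340:500,::-1],None,fx=2.5,fy=4,interpolation=cv2.INTER_CUBIC)
cv2.imwrite("pics/crop8.png",np.hstack([a,b]))
E
```

```text
t 35.55 [0.4194 0.1993 0.1168] [-180.     -0.   -113.41] j [ 50.   7. -34.   0. -49. -73.] F [-0.9 -0.4  0.3] open 0.0636 g 0.0
shift [-0.019 -0.001  0.418] turn [-0.    -0.    -0.143]
```

View pics/crop8.png

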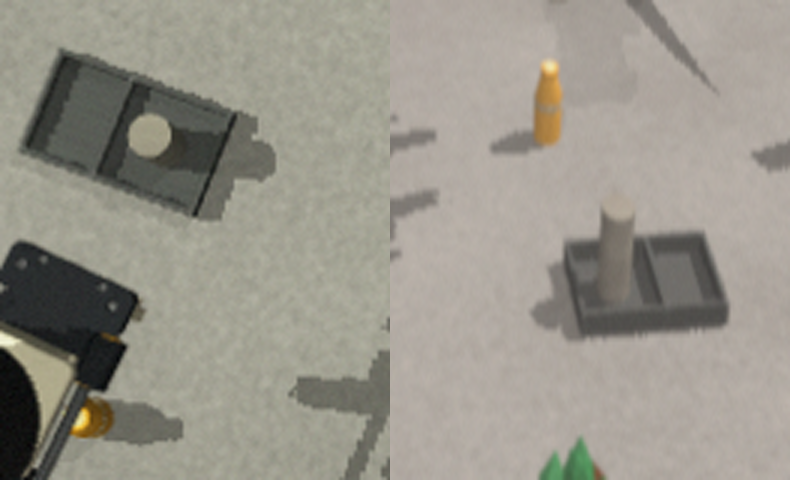

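The core stands in the larger compartment at about (150,135), and the objective at (548,100) in the scene half is still upright. Picking it up.

Emit:
{"op": "step_arm", "data": {"steps": [[[-0.019,0,0,0,0,-0.143],[-0.019,0,0.2,0,0,-0.143],[-0.019,0,0.5,0,0,-0.143],[-0.019,0,0.8,0,0,-0.143],[-0.019,0,0.95,0,0,-0.143],[-0.019,0,1,0,0,-0.143],[-0.019,0,1,0,0,-0.143],[-0.019,0,1,0,0,-0.143]]]}}

```text
clock: 36.45
tool_pos: [0.4205, 0.2016, 0.0175]
orientation: [-180.0, 0.1, -109.2]
force: [-0.1, 0.6, -0.1]
opening: 0.0634
gripper_force: 0.0
```

Emit:
{"op": "step_arm", "data": {"steps": [[[0,0,0,0,0,0],[0,0,0,0,0,0],[0,0,0,0,0,0],[0,0,0,0,0,0],[0,0,0,0,0,0],[0,0,0,0,0,0]]], "jaw": 255}}

```text
clock: 37.05
tool_pos: [0.42, 0.2011, 0.0169]
orientation: [-180.0, 0.0, -109.2]
force: [-0.3, 0.0, 2.3]
opening: 0.0268
gripper_force: 30.0
```

Emit:
{"op": "step_arm", "data": {"steps": [[[0,0,-0.2,0,0,0],[0,0,-0.6,0,0,0],[0,0,-1,0,0,0],[0,0,-1,0,0,0],[0,0,-1,0,0,0]]]}}

```text
clock: 37.55
tool_pos: [0.4201, 0.2014, 0.1175]
orientation: [-180.0, 0.1, -109.2]
force: [0.7, 1.1, -1.9]
opening: 0.0271
gripper_force: 30.0
```

```bash
python3 - <<'E'
from h import *
at(); go(.630,.222,.115,-109.3)
E
```

```text
t 37.55 [0.4201 0.2014 0.1175] [-1.7997e+02  1.3000e-01 -1.0918e+02] j [ 50.   7. -34.  -0. -49. -69.] F [ 0.7  1.1 -1.9] open 0.0271 g 30.0
shift [-0.884 -1.915  0.028] turn [-0.001  0.004  0.004]
```

Emit:
{"op": "step_arm", "data": {"steps": [[[-0.2,-0.4,0,0,0,0],[-0.4,-0.8,0,0,0,0],[-0.46,-1,0,0,0,0]]]}}

```text
clock: 37.85
tool_pos: [0.5318, 0.212, 0.1148]
orientation: [180.0, -0.1, -109.2]
force: [-0.7, -0.3, -1.5]
opening: 0.0272
gripper_force: 30.0
```

Emit:
{"op": "step_arm", "data": {"steps": [[[-0.2,-0.4,0,0,0,0],[-0.4,-0.8,0,0,0,0],[-0.42,-0.91,0,0,0,0],[-0.42,-0.91,0,0,0,0],[-0.42,-0.91,0,0,0,0]]]}}

```text
clock: 38.35
tool_pos: [0.6279, 0.2207, 0.1146]
orientation: [179.9, -0.2, -109.2]
force: [0.7, -0.0, -1.7]
opening: 0.0267
gripper_force: 30.0
```

```bash
python3 - <<'E'
from h import *
at(); go(.630,.222,.04,-109.3)
E
```

```text
t 38.35 [0.6279 0.2207 0.1146] [ 1.7985e+02 -1.5000e-01 -1.0921e+02] j [ 36.  25.  -8.  -0. -57. -55.] F [ 0.7 -0.  -1.7] open 0.0267 g 30.0
shift [-0.021 -0.018  0.746] turn [ 0.005 -0.005  0.003]
```

Emit:
{"op": "step_arm", "data": {"steps": [[[-0.005,0,0.2,0,0,0],[-0.005,0,0.45,0,0,0],[-0.005,0,0.65,0,0,0],[-0.005,0,0.78,0,0,0],[-0.005,0,0.86,0,0,0],[-0.005,0,0.89,0,0,0],[-0.005,0,0.89,0,0,0],[-0.005,0,0.89,0,0,0]]]}}

```text
clock: 39.15
tool_pos: [0.6299, 0.2223, 0.0287]
orientation: [-179.9, 0.1, -109.2]
force: [0.0, -0.3, -0.1]
opening: 0.027
gripper_force: 30.0
```

Emit:
{"op": "step_arm", "data": {"steps": [[[0,0,0.02,0,0,0],[0,0,0.04,0,0,0],[0,0,0.055,0,0,0],[0,0,0.06,0,0,0],[0,0,0.06,0,0,0]]]}}

```text
clock: 39.65
tool_pos: [0.6294, 0.222, 0.0217]
orientation: [180.0, -0.0, -109.2]
force: [-1.2, 0.3, -0.4]
opening: 0.027
gripper_force: 30.0
```

Emit:
{"op": "step_arm", "data": {"steps": [[[0,0,0.006,0,0,0],[0,0,0.012,0,0,0],[0,0,0.012,0,0,0],[0,0,0.012,0,0,0]]]}}

```text
clock: 40.05
tool_pos: [0.6296, 0.222, 0.0209]
orientation: [-180.0, 0.0, -109.2]
force: [-2.0, -0.8, 3.9]
opening: 0.0265
gripper_force: 30.0
```

Emit:
{"op": "step_arm", "data": {"steps": [[[0,0,0,0,0,0],[0,0,0,0,0,0],[0,0,0,0,0,0],[0,0,0,0,0,0],[0,0,0,0,0,0]]], "jaw": 125}}

```text
clock: 40.55
tool_pos: [0.6294, 0.222, 0.0204]
orientation: [180.0, -0.0, -109.2]
force: [0.6, 0.7, -0.8]
opening: 0.0449
gripper_force: 0.0
```

Emit:
{"op": "step_arm", "data": {"steps": [[[0,0,-0.1,0,0,0],[0,0,-0.3,0,0,0],[0,0,-0.6,0,0,0],[0,0,-1,0,0,0],[0,0,-1,0,0,0]]]}}

```text
clock: 41.05
tool_pos: [0.6328, 0.2236, 0.1278]
orientation: [-179.6, 0.4, -109.1]
force: [0.5, 0.1, 0.4]
opening: 0.0448
gripper_force: 0.0
```

Emit:
{"op": "step_arm", "data": {"steps": [[[0.2,0.4,0,0,0,0],[0.4,0.8,0,0,0,0],[0.5,1,0,0,0,0]]]}}

```text
clock: 41.35
tool_pos: [0.5158, 0.2066, 0.1211]
orientation: [180.0, 0.0, -109.2]
force: [-0.4, 0.1, 0.4]
opening: 0.0447
gripper_force: 0.0
```

Emit:
{"op": "step_arm", "data": {"steps": [[[0.2,0.4,0,0,0,0],[0.4,0.8,0,0,0,0],[0.5,1,0,0,0,0],[0.5,1,0,0,0,0],[0.5,1,0,0,0,0]]]}}

```text
clock: 41.85
tool_pos: [0.408, 0.1938, 0.1217]
orientation: [-179.9, 0.1, -109.1]
force: [0.2, 0.3, -0.7]
opening: 0.0447
gripper_force: 0.0
```

```bash
python3 - <<'E'
from h import *
at()
p,d=snapshot("top"); q,e=snapshot("scene")
a=cv2.resize(p[140:340,135:400,::-1],None,fx=1.8,fy=1.8,interpolation=cv2.INTER_CUBIC)
b=cv2.resize(q[180:300,380:500,::-1],None,fx=2.6,fy=3,interpolation=cv2.INTER_CUBIC)
cv2.imwrite("pics/crop9.png",np.hstack([a,b]))
E
```

```text
t 41.85 [0.408  0.1938 0.1217] [-1.7993e+02  1.3000e-01 -1.0908e+02] j [ 51.   5. -35.   0. -50. -70.] F [ 0.2  0.3 -0.7] open 0.0447 g 0.0
```

View pics/crop9.png

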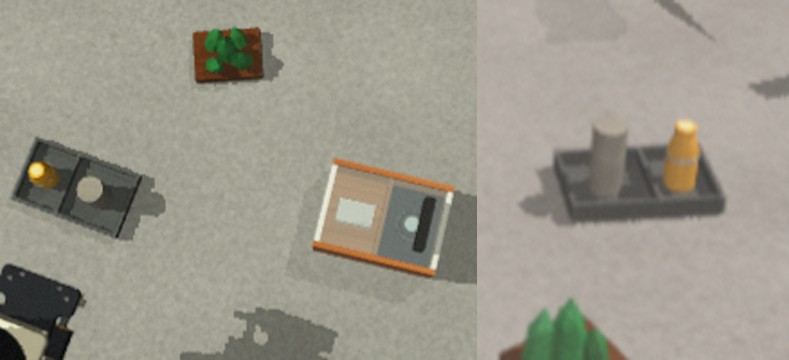

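The objective at (42,173) and the core at (90,188) stand upright in the tray. The case is shut with the eyepiece and billet inside, and the specimen and dish were not touched. Handing in.

```bash
python3 -c "
from plant import *
print(close_job())"
```

```text
the job is handed in; nothing more can be done
None
```

Both kits are made up and the job is handed in at about 42 s: the eyepiece and billet are in the wooden case with its cover shut, the core and objective stand upright in the tray, and I did not touch the specimen or the dish.

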